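# Slide a filled balm tin under the fill-height gauge

### The job

Check the fill height of the lone balm tin that stands in front of the open mouth of the metal bridge gauge: gently push it along the table with the fingertips, under the low bar, until it is fully home against the gauge's end stop. Do not lift or tip it, do not disturb the lid, the timer or the marker near the gauge, and finish with the hand clear.

Things in the scene. Friction and masses are not known exactly. Their poses are not given: they have to be found in the camera images.
- tin: loose open balm tin: round bamboo sleeve 70 mm across, 24 mm high, with a 58 mm cup rising to 31 mm; about 60 g. Origin: centre of its underside; z up; yaw means nothing. Starts 120 to 160 mm in front of the gauge's origin, up to 60 mm off its centre line. Being round it rolls off a single pushing point; two fingertips 40 mm apart cradle it.
- gauge: low bridge gauge of bare metal, screwed to the table. Origin: on the table where the tin's underside centre is when fully home. The tin enters along +x; z up. Side walls (inner faces y = -40 and +40 mm, x = -14 to 46 mm, 14 mm thick) form an 80 mm lane. A tin that is home sticks out 21 mm in front of them. Screw feet reach y = +-73 mm.
- gauge_bar (a point): middle of the underside of the gauge's bar, 34 mm above the table (3 mm over the tin), at x = 2 mm in the gauge's frame; the bar spans x = -10 to 14 mm and all the lane's width, its top is 46 mm above the table, screw heads 50 mm.
- gauge_mouth (a point): point on the table on the lane's centre line, at the outer ends of the two flared lead-in plates, 35 mm in front of the gauge's origin. The plates are 20 mm high and flare from y = +-40 mm at x = -14 mm to about y = +-67 mm at x = -37 mm.
- gauge_stop (a point): middle of the face of the end stop that closes the lane, x = 35 mm in the gauge's frame, 11 mm above the table; the stop is 22 mm high and 11 mm thick.
- lid: bystander: round bamboo lid, 70 mm across, 17 mm high, lying about 125 mm to the +y side of the gauge's origin. Origin: centre of its underside.
- timer: bystander: round white kitchen timer with a red bar on top, 64 mm across, 38 mm high, about 125 mm to the -y side of the gauge's origin. Origin: centre of its underside.
- marker: bystander: felt marker 132 mm long, 16 mm thick, lying across behind the gauge's end stop, about 95 mm beyond the gauge's origin. Origin: underside at mid length, its y axis along the pen.
There are look-alikes about, which are no part of the job. Leave any purple look-alike of the tin alone.

How it is judged:
By the outcome, as a careful person would: the job done as asked, in the order asked, and still so for the second after the job is handed in, with the robot touching nothing.
It also fails if it takes over 48 s, if anything falls off the work surface, if the arm or the gripper's body presses on something with over 40 N, if the wrist force passes 120 N, or if a joint passes its speed limit or range.

### The arm

A 6-joint arm with a two-finger parallel gripper is mounted at the origin on a cart in front of the work surface, level with it; the furniture and walls round the work are solid. World frame = base frame: x ahead of the robot, y to its left, z up, the work surface at z = 0. Lengths are in m, angles in rad, forces in N, time in s.
With the tool pointing down it reaches from about 0.3 to 0.775 m from the base axis. Payload 14.6 kg.
Tool frame: the origin (TCP) lies at the very end of the fingers, on their centre line; the grasp point (between the pads) lies 19 mm behind it; z points along the fingers, y is the line along which they close (so a half turn about z gives the same grasp; the last joint's range is limited). The gripper opens to 94 mm and grips with 3 to 60 N. Pads are 16 mm wide; open, the fingers measure 119 mm over their backs; the gripper's body (75 mm by 177 mm) begins 78 mm behind the grasp point.
Start: joints at [-1.375, 0.3, 1.521, -0, 1.321, -0.067], TCP at [0.143, -0.531, 0.205] pointing down, gripper open.
Joint ranges: [-3.03, 3.03], [-0.79, 2.21], [0.23, 2.52], [-1.04, 4.18], [0, 3.07], [-2.55, 2.55]. Speed limits (rad/s): [2.22, 2.22, 2.57, 3.14, 3.14, 3.14].

### API

Orientations are given as [roll, pitch, yaw] about the fixed x, y, z axes, in that order (R = Rz(yaw) Ry(pitch) Rx(roll)).
In Python, from station import ctrl, camera, camera_info, finder gives the robot as it stands.
- The arm moves only by the tool carry_out, never from a script. Its argument "motion" is a list of rows, each a list of 2 entries, a list of its own where there are three numbers: the shift along the tool's x, y, z as a fraction of full scale, then the turn about the tool's z as a fraction of full scale. A call has 1 to 12 rows; each row is the pose to reach, as a shift and turn from the pose commanded when the call began, along the tool's axes at that moment, turning the shorter way round; what a row does not reach only later rows make up. Full scale, the value 1, is 200 mm for a shift and 360 degrees for a turn. A row lasts 1/10 s, in which the tool goes at most 50 mm and 8.59 degrees, less where a joint would pass 70% of its speed; a pose out of reach is approached as far as the arm can. A call with a number of a shift or a turn outside -1 to 1 is refused whole. A call with a gripper value outside its range is refused whole. "hand" is the closure, from -1 (fully open) to 1 (shut), set as the call begins (left out, the last holds). The fingers move at their own pace and stop on an object; "force" is the grip in N (left out, the last holds). Time passes only in rows, so rows that repeat a pose let the fingers close. It gives the time, the measured TCP pose, the force, the opening and the grip force at its end, in the units of the state.
- ctrl.get_obs(): the state, without advancing time (a new reading comes with each control period).
- camera(name): name is "scene" or "top"; returns (picture, depth): 384x512x3 uint8, blue, green, red; 384x512 float32, m along the optical axis (not along the pixel's ray), 0 where there is no reading.
- camera_info(name): a dict with "camera_matrix" (3x3 intrinsics, pixels), "dist_coeffs" ([k1, k2, p1, p2, k3] as OpenCV has them; the pictures are not rectified), "origin" and "attitude" of the camera in the world. Camera axes: x right, y down, z forward; pixel columns grow to the right and rows downward; lengths in m; the calibration is good to about 2 mm. A picture is of the moment at which its call begins. camera_info takes no time and is no camera call.
- ctrl.hand_in(): hands the job in; it is judged then, once.
Trained networks look in the newest picture that a camera, given by its name, has taken for a name from the list of things; names that differ only in an ending like _2 or _b are one class to them, and where a whole thing is asked for, a point or a joint stands for the part that bears it (a point fixed in the world has none). Each returns a list of dicts, best first, with "conf" (0 to 1); they miss things now and then, are a little off and sometimes report something else, mostly with a low value. They report only what shows in the picture. A call takes as long as a camera call. They do not tell look-alikes from the thing itself.
- finder.boxes_of(camera, query): "location" ([column, row] in pixels, amid what is visible of it).
- finder.cut_out(camera, query): "mask" (384x512 bool, what is visible of it) and "location" ([column, row] in pixels, amid what is visible of it).
- finder.pinpoint(camera, query): "location" ([column, row] in pixels: a listed point, or the origin of a listed thing).
The state is a dict: "time_s": time; "qpos": joint angles; "joint_vel": joint speeds; "tau": joint torques, N m; "ee_pos": TCP position; "eef_rot": TCP orientation; "force": force on the tool from outside, world axes, zero at the start; "moment": the same for the moment, N m; "grip_width": finger opening in m; "grip_force": force on a finger pad.
Only numpy, scipy, OpenCV 4.12 (cv2) and the standard library are available. Lean on these libraries where they do the work, as an engineer would, in place of code of your own. Each camera call takes 0.05 s, during which the arm holds its last target. There are 200 camera calls.

## Working session

There is one attempt and no reset: what is moved stays moved. The work goes in short steps, Python scripts to look and compute and a tool call to move; the robot and the scene stay as the last step left them, time stands still between calls to the robot, and variables do not carry over. Pictures are saved under pics/ and viewed, at most 10 in all, crops included, and the job is handed in when it is done.

Besides the shell and the picture viewer there is one more tool, called after "Emit:" as name(argument=value, ...), one argument or row to a line, values as JSON. carry_out: Moves the arm, as the interface text tells. Its arguments: {"type":"object","properties":{"motion":{"type":"array","items":{"type":"array"}},"hand":{"type":"number"},"force":{"type":"number"}},"required":["motion"]}

```bash
mkdir -p pics; cat > h.py <<'E'
import numpy as np, cv2
from scipy.spatial.transform import Rotation as R
from station import ctrl, camera, camera_info, finder
def att(i):
    a=np.array(i["attitude"],float)
    if a.shape==(3,3): return a
    return R.from_euler('xyz',a).as_matrix() if a.size==3 else R.from_quat(a).as_matrix()
def ray(n,px):
    i=camera_info(n); p=cv2.undistortPoints(np.array([[px]],float),np.array(i["camera_matrix"]),np.array(i["dist_coeffs"]))[0,0]
    return np.array(i["origin"]),att(i),np.array([p[0],p[1],1.])
def onz(n,px,z):
    o,A,r=ray(n,px); d=A@r; return o+d*(z-o[2])/d[2]
def atd(n,px,dep):
    o,A,r=ray(n,px); return o+A@r*dep
E
python3 - <<'E'
from h import *
for n in("scene","top"):
    im,d=camera(n); cv2.imwrite(f"pics/{n}1.png",im); np.save(f"/tmp/{n}_d.npy",d)
    print(n,camera_info(n)["origin"],camera_info(n)["attitude"])
    for q,z in(("tin",0),("gauge",0),("gauge_bar",.034),("gauge_mouth",0),("gauge_stop",.011),("lid",0),("timer",0),("marker",0)):
        for r in finder.pinpoint(n,q)[:4]:
            print(q,round(r["conf"],2),np.round(r["location"],1),np.round(onz(n,r["location"],z),4))
print(ctrl.get_obs())
E
```

```text
scene [ 0.21841447 -0.81537698  0.68899489] [-2.43769435 -0.01805307 -0.59440106]
tin 0.83 [215.5 176.3] [ 0.4965 -0.2604 -0.    ]
tin 0.62 [264.9 140.5] [ 0.6588 -0.2243  0.    ]
tin 0.56 [173.2 216.9] [ 0.3642 -0.3104  0.    ]
gauge 0.8 [243.2 216.3] [ 0.4882 -0.3895  0.    ]
gauge_bar 0.7 [243.6 210.6] [ 0.4833 -0.399   0.034 ]
gauge_stop 0.62 [252.8 221.9] [ 0.4926 -0.419   0.011 ]
lid 0.95 [279.  178.7] [ 0.6134 -0.3455  0.    ]
timer 0.61 [205.3 261. ] [ 0.3686 -0.4393  0.    ]
timer 0.6 [276.2 244. ] [ 0.506  -0.4832  0.    ]
marker 0.96 [277.8 243.4] [ 0.5095 -0.4839  0.    ]
marker 0.51 [253.  224.4] [ 0.4939 -0.4181  0.    ]
top [ 0.44571946 -0.38286154  0.95785141] [-3.06234059  0.02986738 -1.54146673]
tin 0.84 [203.5 192.4] [ 0.5069 -0.2465  0.    ]
tin 0.61 [273.  204.7] [ 0.4844 -0.3982  0.    ]
tin 0.57 [197.5 122.8] [ 0.6605 -0.2271  0.    ]
tin 0.57 [233.1 260.9] [ 0.3612 -0.3157  0.    ]
gauge 0.98 [275.5 204.2] [ 0.4856 -0.4035  0.    ]
gauge_bar 0.57 [271.7 202.7] [ 0.4871 -0.3948  0.034 ]
gauge_stop 0.83 [291.8 198.3] [ 0.4987 -0.4378  0.011 ]
lid 0.95 [255.6 149
[... 202 characters left out ...]
4] [ 0.5091 -0.4844  0.    ]
{'time_s': 0.9, 'qpos': array([-1.37458083e+00,  2.99863508e-01,  1.52099779e+00,  2.50671468e-05,
        1.32069389e+00, -6.65975447e-02]), 'joint_vel': array([-0.00197549, -0.0007872 ,  0.00027945,  0.00082528, -0.00021038,
       -0.00077399]), 'tau': array([-1.13064278e-03, -5.31657207e+01, -3.52916479e+01,  7.08181481e-02,
        2.12870096e-02, -2.24041747e-05]), 'ee_pos': array([ 0.14289254, -0.53110724,  0.20546654]), 'eef_rot': array([ 3.14155366e+00, -2.17409324e-05,  2.62806840e-01]), 'force': array([-0.41727504,  0.43749438, -0.45350962]), 'moment': array([ 0.00093326, -0.01403104, -0.03244302]), 'grip_force': 0.0, 'grip_width': 0.09385699390508233}
```

```bash
python3 - <<'E'
import cv2
im=cv2.imread("pics/top1.png"); c=im[90:300,150:350]
cv2.imwrite("pics/top1c.png",cv2.resize(c,None,fx=2.8,fy=2.8,interpolation=cv2.INTER_CUBIC))
E
```

```text
(no output)
```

View pics/scene1.png

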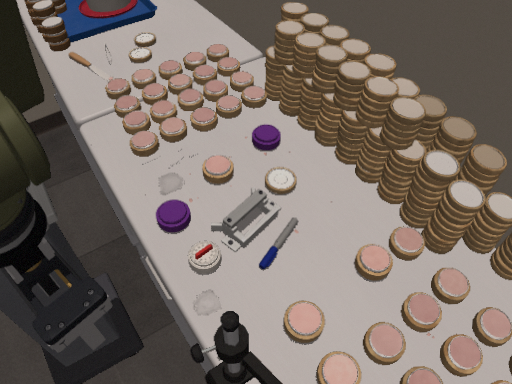

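View pics/top1c.png

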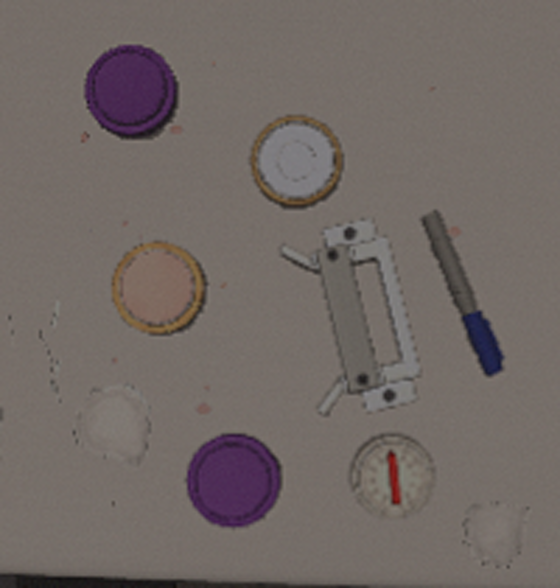

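The candidates for the tin in the top picture are the pink open tin at (206,192), the purple one at (197,122) and the purple one at (233,261). The pink one is the target because it stands alone in front of the gauge's mouth and isn't purple, and the enlarged crop confirms it. The white lid is at (256,148), the timer at (290,259) and the marker at (314,194). Next I fit the gauge axis and the tin centre.

```bash
cat >> h.py <<'E'
def cloud(n,d):
    i=camera_info(n); v,u=np.nonzero(d>0); px=np.stack([u,v],1).astype(float)
    p=cv2.undistortPoints(px[:,None],np.array(i["camera_matrix"]),np.array(i["dist_coeffs"]))[:,0]
    z=d[v,u]; return np.array(i["origin"])+(np.c_[p,np.ones(len(p))]*z[:,None])@att(i).T
def tin(P,c,r=.05):
    s=P[(np.hypot(P[:,0]-c[0],P[:,1]-c[1])<r)&(P[:,2]>.018)&(P[:,2]<.037)]
    return np.array(cv2.minEnclosingCircle(s[:,:2].astype(np.float32))[0]),cv2.minEnclosingCircle(s[:,:2].astype(np.float32))[1],s.mean(0),len(s)
E
python3 - <<'E'
from h import *
for n in("top","scene"):
    P=cloud(n,np.load(f"/tmp/{n}_d.npy")); 
    print(n,"tin",tin(P,(.505,-.25)))
    t=P[np.hypot(P[:,0]-.44,P[:,1]+.2)<.03]; print("table z",np.median(t[:,2]),t[:,2].std())
    s=P[(np.hypot(P[:,0]-.486,P[:,1]+.4)<.075)&(P[:,2]>.039)&(P[:,2]<.056)]
    print("bar",len(s),np.median(s[:,2]),cv2.minAreaRect(s[:,:2].astype(np.float32)),s.mean(0))
    u,w,v=np.linalg.svd(s[:,:2]-s[:,:2].mean(0)); print("axis deg",np.degrees(np.arctan2(v[0,1],v[0,0])))
# screws, crop px -> image
f=lambda x,y:(150+(x+.5)/2.8-.5,90+(y+.5)/2.8-.5)
a,b=onz("top",f(332,255),.05),onz("top",f(362,380),.05)
c,e=onz("top",f(349,233),.006),onz("top",f(389,396),.006)
for p,q in((a,b),(c,e)): print(p,q,(p+q)/2,np.linalg.norm(p-q),np.degrees(np.arctan2(*(p-q)[1::-1])))
E
```

```text
top tin (array([ 0.50527614, -0.25527453]), 0.035249434411525726, array([ 0.50490429, -0.255939  ,  0.02845148]), 844)
table z 0.0010584668753209625 0.0016820431047188033
bar 614 0.04671923408669082 ((0.48590222001075745, -0.39936307072639465), (0.10812652111053467, 0.023992519825696945), 15.015756607055664) [ 0.48559209 -0.39938158  0.04687974]
axis deg -164.8886445528113
scene tin (array([ 0.50680882, -0.25729167]), 0.03643142059445381, array([ 0.50325703, -0.2606743 ,  0.02702869]), 593)
table z 6.511846638701524e-05 0.0011901295724643952
bar 594 0.04680663964829829 ((0.48725205659866333, -0.3994460701942444), (0.10969806462526321, 0.02530372329056263), 15.264573097229004) [ 0.48441787 -0.40126769  0.04647943]
axis deg -165.27573579135563
[ 0.53135255 -0.3863491   0.05      ] [ 0.44050009 -0.41063201  0.05      ] [ 0.48592632 -0.39849056  0.05      ] 0.09404163546883702 14.964146036403934
[ 0.5528804  -0.39916612  0.006     ] [ 0.42865835 -0.43286833  0.006     ] [ 0.49076938 -0.41601722  0.006     ] 0.12871269782943245 15.179304414091916
```

The gauge origin is at (0.486,-0.3975) with yaw -74.9°. The tin is at (-131, +56) mm in the gauge frame, which fits the description. I will make two straight pushes. The first goes diagonally onto the centre line at x = -85 mm, and the second goes along the lane.

Emit:
carry_out(
  motion=[
    [[0.15,-0.075,0],0],
    [[0.3,-0.15,0],0],
    [[0.45,-0.225,0],0],
    [[0.6,-0.3,0],0],
    [[0.75,-0.375,0],0],
    [[0.9,-0.45,0],0],
    [[1,-0.5,0],0],
    [[1,-0.5,0],0],
  ],
  hand=0.15,
)

```text
time_s: 1.7
ee_pos: [0.3115, -0.3812, 0.2056]
eef_rot: [3.141, -0.0, 0.265]
force: [0.6, 0.1, 0.9]
grip_width: 0.0398
grip_force: 0.0
```

Emit:
carry_out(
  motion=[
    [[0.15,-0.075,0],0],
    [[0.3,-0.15,0],0],
    [[0.45,-0.225,0],0],
    [[0.6,-0.3,0],0],
    [[0.75,-0.375,0],0],
    [[0.9,-0.45,0],0],
    [[1,-0.5,0],0],
    [[1,-0.5,0],0],
  ],
)

```text
time_s: 2.5
ee_pos: [0.4782, -0.2333, 0.2052]
eef_rot: [-3.141, 0.0, 0.265]
force: [-1.1, 0.2, -0.9]
grip_width: 0.0406
grip_force: 0.0
```

Emit:
carry_out(
  motion=[
    [[0.1,-0.01,0],0.022],
    [[0.2,-0.02,0],0.044],
    [[0.32,-0.033,0.1],0.066],
    [[0.32,-0.033,0.3],0.088],
    [[0.32,-0.033,0.5],0.111],
    [[0.32,-0.033,0.5],0.111],
    [[0.32,-0.033,0.5],0.111],
  ],
)

```text
time_s: 3.2
ee_pos: [0.537, -0.2122, 0.1065]
eef_rot: [3.141, 0.0, -0.431]
force: [-0.3, 0.3, 0.1]
grip_width: 0.0399
grip_force: 0.0
```

The turn went the other way, because tool z points down. I correct it while still high, then descend.

Emit:
carry_out(
  motion=[
    [[0,0,0],-0.022],
    [[0,0,0],-0.044],
    [[0,0,0],-0.066],
    [[0,0,0],-0.088],
    [[0,0,0],-0.11],
    [[0,0,0],-0.132],
    [[0,0,0],-0.154],
    [[0,0,0],-0.176],
    [[0,0,0],-0.198],
    [[0,0,0],-0.221],
    [[0,0,0],-0.221],
    [[0,0,0],-0.221],
  ],
)

```text
time_s: 4.4
ee_pos: [0.5378, -0.2117, 0.1074]
eef_rot: [3.139, -0.0, 0.951]
force: [0.6, 0.5, -1.0]
grip_width: 0.0399
grip_force: 0.0
```

Emit:
carry_out(
  motion=[
    [[0,0,0.1],0],
    [[0,0,0.2],0],
    [[0,0,0.3],0],
    [[0,0,0.38],0],
    [[0,0,0.44],0],
    [[0,0,0.48],0],
    [[0,0,0.48],0],
    [[0,0,0.48],0],
  ],
)

```text
time_s: 5.2
ee_pos: [0.5376, -0.2113, 0.0101]
eef_rot: [3.141, -0.0, 0.953]
force: [0.0, -0.2, -0.6]
grip_width: 0.0399
grip_force: 0.0
```

```bash
python3 - <<'E'
from h import *
G=np.array([.4858,-.3975]);A=np.radians(-74.9);D=np.array([[np.cos(A),np.sin(A)],[-np.sin(A),np.cos(A)]])
im,d=camera("top");P=cloud("top",d);o=ctrl.get_obs()
u=-np.array([np.cos(o["eef_rot"][2]),np.sin(o["eef_rot"][2])]);t=np.array([.5053,-.2553]);r=t-o["ee_pos"][:2]
print(o["ee_pos"],o["eef_rot"],o["force"],"tin ahead",r@u,"side",r@np.array([-u[1],u[0]]),D@(t-G))
cv2.imwrite("pics/t2.png",cv2.resize(im[90:300,150:350],None,fx=2.8,fy=2.8,interpolation=cv2.INTER_CUBIC))
E
```

```text
[ 0.53772432 -0.21126866  0.01029152] [ 3.14039591e+00 -2.07203237e-04  9.53666731e-01] [-0.02058317  0.24391472  0.00909602] tin ahead 0.05467329351573304 side -0.0009626320127152991 [-0.13221037  0.05587046]
```

View pics/t2.png

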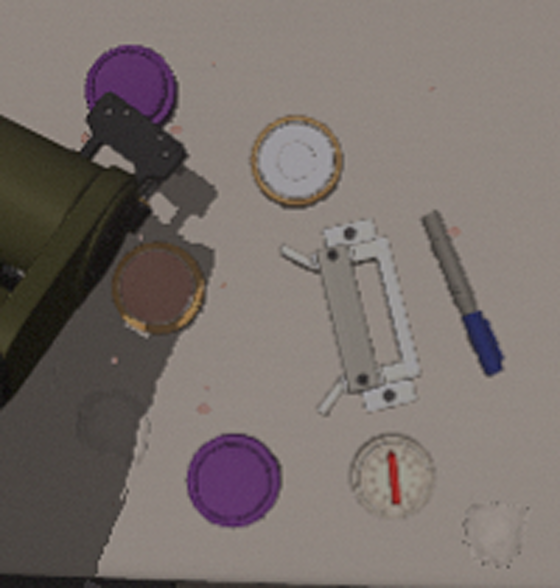

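The fingers are behind the pink tin at crop (160,288), well centred, and the body clears the purple one. Now the diagonal push.

Emit:
carry_out(
  motion=[
    [[-0.025,0,0],0],
    [[-0.05,0,0],0],
    [[-0.07,0,0],0],
    [[-0.085,0,0],0],
    [[-0.1,0,0],0],
    [[-0.12,0,0],0],
    [[-0.14,0,0],0],
    [[-0.16,0,0],0],
    [[-0.18,0,0],0],
    [[-0.2,0,0],0],
    [[-0.22,0,0],0],
    [[-0.24,0,0],0],
  ],
)

```text
time_s: 6.45
ee_pos: [0.5093, -0.2505, 0.0095]
eef_rot: [3.142, -0.0, 0.954]
force: [0.4, 0.6, 0.1]
grip_width: 0.0401
grip_force: 0.4
```

Emit:
carry_out(
  motion=[
    [[-0.02,0,0],0],
    [[-0.04,0,0],0],
    [[-0.06,0,0],0],
    [[-0.08,0,0],0],
    [[-0.1,0,0],0],
    [[-0.12,0,0],0],
    [[-0.14,0,0],0],
    [[-0.16,0,0],0],
    [[-0.18,0,0],0],
    [[-0.195,0,0],0],
    [[-0.205,0,0],0],
    [[-0.21,0,0],0],
  ],
)

```text
time_s: 7.65
ee_pos: [0.4851, -0.2847, 0.0095]
eef_rot: [3.142, 0.0, 0.954]
force: [0.8, 0.0, 0.9]
grip_width: 0.0399
grip_force: 0.4
```

Emit:
carry_out(
  motion=[
    [[0.05,0,0],0],
    [[0.12,0,0],0],
    [[0.2,0,0],0],
    [[0.2,0,-0.2],0],
    [[0.2,0,-0.4],0],
    [[0.4,0,-0.5],0],
    [[0.6,0,-0.5],0],
    [[0.6,0,-0.5],0],
  ],
)

```text
time_s: 8.45
ee_pos: [0.5572, -0.1822, 0.1102]
eef_rot: [3.14, -0.001, 0.958]
force: [-0.5, 0.1, -0.3]
grip_width: 0.0399
grip_force: 0.0
```

```bash
python3 - <<'E'
from h import *
G=np.array([.4858,-.3975]);A=np.radians(-74.9);D=np.array([[np.cos(A),np.sin(A)],[-np.sin(A),np.cos(A)]])
g=D.T@[-.085,0]+G
for n in("top","scene"):
    im,d=camera(n);P=cloud(n,d); T=tin(P,g); print(n,T,D@(T[0]-G)); cv2.imwrite(f"pics/{n}3.png",im)
    for r in finder.pinpoint(n,"tin")[:4]: print(round(r["conf"],2),r["location"],D@(onz(n,r["location"],0)[:2]-G))
o=ctrl.get_obs();print(o["time_s"],o["ee_pos"],o["eef_rot"],D@(o["ee_pos"][:2]-G))
im=cv2.imread("pics/top3.png")
cv2.imwrite("pics/t3.png",cv2.resize(im[90:300,150:350],None,fx=2.8,fy=2.8,interpolation=cv2.INTER_CUBIC))
E
```

```text
top (array([ 0.46398789, -0.31347001]), 0.03512101620435715, array([ 0.46388566, -0.31393289,  0.02832758]), 861) [-0.08681081  0.00083119]
0.72 [231.2, 213.8] [-0.09218655  0.00040703]
0.67 [198.8, 121.6] [-0.11563042  0.21502451]
0.61 [232.9, 258.4] [-0.11059249 -0.09371104]
scene (array([ 0.46586877, -0.31404927]), 0.035907551646232605, array([ 0.46281254, -0.31853768,  0.02787642]), 681) [-0.08576157  0.00249623]
0.96 [266.6, 143.6] [-0.11188915  0.20640852]
0.84 [173.0, 216.5] [-0.1168162  -0.09426584]
0.7 [215.4, 197.9] [-0.0854301   0.00094347]
8.65 [ 0.55436067 -0.18651013  0.10907211] [-3.14087226e+00  2.83722781e-04  9.54088275e-01] [-0.18584458  0.12115726]
```

View pics/t3.png

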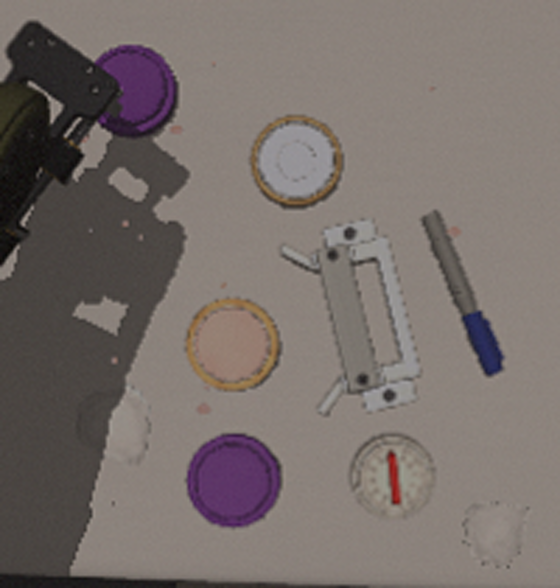

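The tin is at (-86.5, +1) mm, on the centre line, and nothing else moved. Next I turn to the lane direction and come down behind it.

Emit:
carry_out(
  motion=[
    [[-0.1,-0.035,0],-0.022],
    [[-0.2,-0.07,0],-0.044],
    [[-0.3,-0.105,0],-0.066],
    [[-0.4,-0.14,0],-0.088],
    [[-0.5,-0.175,0],-0.11],
    [[-0.57,-0.2,0],-0.13],
    [[-0.607,-0.213,0],-0.14],
    [[-0.607,-0.213,0],-0.14],
    [[-0.607,-0.213,0],-0.14],
    [[-0.607,-0.213,0],-0.14],
  ],
)

```text
time_s: 9.65
ee_pos: [0.4498, -0.2609, 0.1094]
eef_rot: [-3.142, -0.0, 1.832]
force: [-0.3, 0.1, -0.2]
grip_width: 0.0401
grip_force: 0.0
```

```bash
python3 - <<'E'
from h import *
G=np.array([.4858,-.3975]);A=np.radians(-74.9);D=np.array([[np.cos(A),np.sin(A)],[-np.sin(A),np.cos(A)]])
o=ctrl.get_obs();print(o["ee_pos"],np.degrees(o["eef_rot"]),D@(o["ee_pos"][:2]-G),o["qpos"])
E
```

```text
[ 0.44980915 -0.2609039   0.10937358] [-1.79998278e+02 -4.75588180e-03  1.04958833e+02] [-0.14125557  0.00083572] [-5.96067536e-01  3.36042228e-01  1.71142584e+00  3.55720486e-05
  1.09420702e+00 -8.57164742e-01]
```

Emit:
carry_out(
  motion=[
    [[0,0,0.1],0],
    [[0,0,0.2],0],
    [[0,0,0.3],0],
    [[0,0,0.4],0],
    [[0,0,0.46],0],
    [[0,0,0.498],0],
    [[0,0,0.498],0],
  ],
)

```text
time_s: 10.35
ee_pos: [0.4496, -0.2608, 0.0093]
eef_rot: [-3.141, -0.001, 1.833]
force: [-1.1, 0.9, 0.6]
grip_width: 0.0399
grip_force: 0.0
```

Emit:
carry_out(
  motion=[
    [[-0.025,0,0],0],
    [[-0.05,0,0],0],
    [[-0.07,0,0],0],
    [[-0.085,0,0],0],
    [[-0.1,0,0],0],
    [[-0.12,0,0],0],
    [[-0.14,0,0],0],
    [[-0.16,0,0],0],
    [[-0.18,0,0],0],
    [[-0.2,0,0],0],
    [[-0.22,0,0],0],
    [[-0.24,0,0],0],
  ],
)

```text
time_s: 11.55
ee_pos: [0.4622, -0.3076, 0.0099]
eef_rot: [-3.142, -0.0, 1.834]
force: [-0.3, 0.9, 0.6]
grip_width: 0.0407
grip_force: 0.7
```

Emit:
carry_out(
  motion=[
    [[-0.02,0,0],0],
    [[-0.04,0,0],0],
    [[-0.06,0,0],0],
    [[-0.08,0,0],0],
    [[-0.1,0,0],0],
    [[-0.12,0,0],0],
    [[-0.14,0,0],0],
    [[-0.16,0,0],0],
    [[-0.18,0,0],0],
    [[-0.2,0,0],0],
    [[-0.215,0,0],0],
    [[-0.23,0,0],0],
  ],
)

```text
time_s: 12.75
ee_pos: [0.4741, -0.352, 0.0098]
eef_rot: [-3.142, -0.0, 1.834]
force: [-0.6, 2.1, 1.8]
grip_width: 0.0396
grip_force: 0.7
```

```bash
python3 - <<'E'
from h import *
G=np.array([.4858,-.3975]);A=np.radians(-74.9);D=np.array([[np.cos(A),np.sin(A)],[-np.sin(A),np.cos(A)]])
o=ctrl.get_obs();print(o["ee_pos"],D@(o["ee_pos"][:2]-G),o["force"])
E
```

```text
[ 0.47409947 -0.35198905  0.00981126] [-0.04698762  0.00055927] [-0.64307988  2.14699685  1.75707816]
```

About 10 mm remain. I creep forward and watch for the force to rise at the stop.

Emit:
carry_out(
  motion=[
    [[-0.005,0,0],0],
    [[-0.01,0,0],0],
    [[-0.015,0,0],0],
    [[-0.02,0,0],0],
    [[-0.025,0,0],0],
    [[-0.03,0,0],0],
    [[-0.035,0,0],0],
    [[-0.04,0,0],0],
  ],
)

```text
time_s: 13.55
ee_pos: [0.4762, -0.3595, 0.0098]
eef_rot: [-3.142, -0.0, 1.834]
force: [0.0, 1.4, 0.2]
grip_width: 0.0402
grip_force: 0.7
```

Emit:
carry_out(
  motion=[
    [[-0.004,0,0],0],
    [[-0.006,0,0],0],
    [[-0.006,0,0],0],
  ],
)

```text
time_s: 13.85
ee_pos: [0.4765, -0.3607, 0.0099]
eef_rot: [3.142, 0.0, 1.834]
force: [0.1, 0.5, 0.0]
grip_width: 0.0402
grip_force: 0.4
```

Emit:
carry_out(
  motion=[
    [[-0.003,0,0],0],
    [[-0.005,0,0],0],
    [[-0.005,0,0],0],
  ],
)

```text
time_s: 14.15
ee_pos: [0.4768, -0.3617, 0.0099]
eef_rot: [3.142, 0.0, 1.834]
force: [-0.3, -0.2, 0.9]
grip_width: 0.0396
grip_force: 0.5
```

Emit:
carry_out(
  motion=[
    [[-0.003,0,0],0],
    [[-0.005,0,0],0],
    [[-0.005,0,0],0],
  ],
)

```text
time_s: 14.45
ee_pos: [0.477, -0.3626, 0.0099]
eef_rot: [3.142, 0.0, 1.833]
force: [-0.4, 1.1, 0.3]
grip_width: 0.04
grip_force: 0.5
```

Emit:
carry_out(
  motion=[
    [[-0.003,0,0],0],
    [[-0.005,0,0],0],
    [[-0.005,0,0],0],
  ],
)

```text
time_s: 14.75
ee_pos: [0.4773, -0.3636, 0.0099]
eef_rot: [3.142, 0.0, 1.834]
force: [0.4, 0.2, 1.2]
grip_width: 0.0397
grip_force: 0.5
```

Emit:
carry_out(
  motion=[
    [[-0.003,0,0],0],
    [[-0.005,0,0],0],
    [[-0.005,0,0],0],
  ],
)

```text
time_s: 15.05
ee_pos: [0.4774, -0.3641, 0.0097]
eef_rot: [-3.141, -0.001, 1.834]
force: [-1.4, 4.0, 2.9]
grip_width: 0.04
grip_force: 2.3
```

```bash
python3 - <<'E'
from h import *
G=np.array([.4858,-.3975]);A=np.radians(-74.9);D=np.array([[np.cos(A),np.sin(A)],[-np.sin(A),np.cos(A)]])
im,d=camera("top");P=cloud("top",d);o=ctrl.get_obs();print(o["force"],D@(o["ee_pos"][:2]-G))
cv2.imwrite("pics/t4.png",cv2.resize(im[160:250,220:340],None,fx=6,fy=6,interpolation=cv2.INTER_CUBIC))
E
```

```text
[-0.99582253  4.79310247  2.63594081] [-0.03448068  0.00056639]
```

View pics/t4.png

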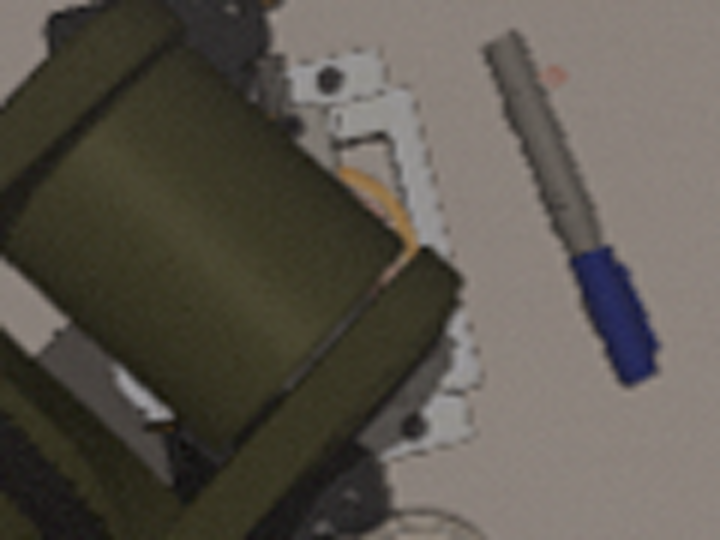

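The force rose to about 5 N and the tin's rim meets the stop at about (412,235) in the crop. I give one small extra press, then draw straight back and rise.

Emit:
carry_out(
  motion=[
    [[-0.003,0,0],0],
    [[-0.003,0,0],0],
  ],
)

```text
time_s: 15.3
ee_pos: [0.4774, -0.3642, 0.0097]
eef_rot: [-3.141, -0.002, 1.834]
force: [-2.4, 8.5, 4.6]
grip_width: 0.04
grip_force: 3.8
```

Emit:
carry_out(
  motion=[
    [[0.01,0,0],0],
    [[0.04,0,0],0],
    [[0.1,0,0],0],
    [[0.2,0,0],0],
    [[0.3,0,0],0],
    [[0.3,0,-0.2],0],
    [[0.3,0,-0.4],0],
    [[0.5,0,-0.6],0],
    [[0.7,0,-0.6],0],
    [[0.85,0,-0.6],0],
    [[0.85,0,-0.6],0],
  ],
)

```text
time_s: 16.4
ee_pos: [0.4326, -0.1979, 0.1303]
eef_rot: [3.141, 0.0, 1.836]
force: [0.1, -0.1, 1.1]
grip_width: 0.0399
grip_force: 0.0
```

```bash
python3 - <<'E'
from h import *
G=np.array([.4858,-.3975]);A=np.radians(-74.9);D=np.array([[np.cos(A),np.sin(A)],[-np.sin(A),np.cos(A)]])
im,d=camera("top");P=cloud("top",d)
Q=(P[:,:2]-G)@D.T; m=(abs(Q[:,1])<.037)&(P[:,2]>.017)&(P[:,2]<.037)&(Q[:,0]>-.06)&(Q[:,0]<-.014)
print(Q[m].min(0),Q[m].max(0),m.sum(),P[m,2].max(), "lid/timer",[np.round(onz("top",r[0]["location"],0),3) for r in (finder.pinpoint("top",q) for q in("lid","timer","marker")) if r])
print(ctrl.get_obs()["time_s"],ctrl.get_obs()["force"])
cv2.imwrite("pics/t5.png",cv2.resize(im[120:280,200:350],None,fx=3.7,fy=3.7,interpolation=cv2.INTER_CUBIC))
E
```

```text
[-0.03373959 -0.02961556] [-0.01402196  0.03082604] 209 0.034931297707938014 lid/timer [array([ 0.606, -0.35 ,  0.   ]), array([ 0.37 , -0.443,  0.   ]), array([ 0.515, -0.49 ,  0.   ])]
16.6 [ 0.12759075 -0.05413191 -0.14057818]
```

View pics/t5.png

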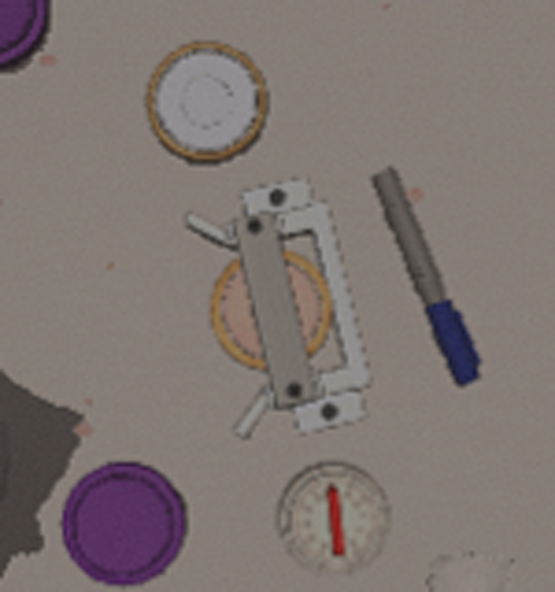

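The tin sits under the bar, touching the stop at crop (333,305). Its front rim is about 34 mm ahead of the origin, where 35 mm means home. The lid, timer and marker have not moved, and the hand is clear.

```bash
python3 -c "
from station import ctrl
print(ctrl.hand_in())"
```

```text
the job is handed in; nothing more can be done
None
```

I pushed the balm tin under the bar until it was home against the end stop. The lid, timer and marker look undisturbed in the last picture. The hand is clear, and I handed the job in at about 17 s of the 48 s allowed.

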